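Wedge up a boring-tool shank

TASK

On the setting stand, swing the upright handle of the hold-down clamp well over, away from the shank, so that its pad stands clear of the square boring-tool shank. Then take the tapered steel wedge from the cart top and push it, lying flat and tip first, under the shank's overhanging end until that end just lifts off the base, by about 3 mm. Finish still holding the wedge in place with the gripper, touching neither shank nor stand; leave the other things on the cart where they are.

Things in the scene. Friction and masses are not known exactly. Their poses are not given: they have to be found in the camera images.
- stand: fixed setting stand: painted steel base plate 130 x 124 x 12 mm (x -30 to +100, y -62 to +62 of its frame) on the cart. Origin: on the cart top, under the shank's centre line. The shank lies along the stand's y at x = 0, between low side cheeks, against an end stop lip at y = +52.5. The clamp is on the +x side. Place and yaw vary
- clamp (a joint): hold-down clamp angle, rad: 0 = clamped (handle upright, arm level, pad on the shank), grows to a stop at 1.25 as the handle swings over towards the stand's +x and the arm with its rubber pad rises. Stays where left; turning it takes about 0.4 N m, some 6 N at the grip. Open means at least 0.8
- clamp_pivot (a point): the clamp's hinge axis, fixed on the stand at (68, 0, 55) mm of its frame; the axis runs along the stand's y
- clamp_grip (a point): middle of the clamp's handle grip, 68 mm from the pivot (straight above it when clamped). The grip is a round plastic-covered bar of 18 mm diameter, from 50 to 88 mm from the pivot; the steel rod below it is 11 mm thick
- shank: the part to lift: loose square steel boring-tool shank 24 x 24 x 170 mm (long along y), a black bar 12 mm thick, 60 mm long on its +y end; 0.65 to 0.95 kg. Origin: centre of its underside, 12 mm above the cart; yaw as the stand. Its -y end overhangs the base by 56 mm, 12 mm free height below. It tips up about its +y end, which bears on the end stop
- shank_nose (a point): middle of the lower edge of the shank's overhanging (-y) end, 85 mm from the shank's origin; z = 12 mm when the shank lies on the base. The wanted lift is measured here: z 15 mm is about right, 13 to 18 mm passes
- wedge: loose steel wedge, 0.34 to 0.5 kg: heel block 24 (x) x 30 (y) x 45 (z) mm, to be gripped across its 24 mm; before it (+y) a ramp 28 mm wide, 54.3 mm long, its top falling evenly from 22 mm high at the heel to 3 mm at the tip (0.35 mm per mm). Origin: underside, below the heel's middle; tip 69.3 mm from it towards +y. Lies flat on the cart, yaw varies
- wedge_tip (a point): middle of the wedge's tip edge, on the underside, at (0, 69.3, 0) mm of the wedge's frame
- step_block: bystander: steel step block with the same heel as the wedge but a level foot 14 mm high (28 x 54 mm) and no ramp; the two swap places. Origin under its heel. Not to be used
- drill_chuck: bystander: knurled steel drill chuck 42 mm across, 64 mm high; origin under its centre
- bushing: bystander: bronze bushing 38 mm across, 35 mm high; origin under its centre
- caliper_case: bystander: blue plastic caliper case 88 x 235 x 26 mm; origin under its centre
- boring_bar: bystander: black round boring bar 11 x 150 mm lying along its x; origin under its centre
- oil_bottle: bystander: white plastic oil bottle 52 mm across, 130 mm high; origin under its centre
- collet: bystander: small steel collet 32 mm across, 46 mm high; origin under its centre

How it is judged:
On the way:
1. the clamp is swung open (at least 0.8 rad) while the shank still lies on the base (value of joint clamp above 0.8 rad and height (world z) of shank_nose below 0.0135 m), for 0.2 s.
At the end, for the whole second after the job is handed in: Clamp open (over 0.8 rad); shank against its stop (10 mm) and in line, bearing on the wedge, its nose 1 to 6 mm up (z 13 to 18 mm); wedge flat on the cart (4 mm, 0.07 rad), along the shank (0.3 rad), held or pressed by the fingers (over 1 N); robot off shank and stand; all still (value of joint clamp above 0.8 rad and height (world z) of shank_nose between 0.013 and 0.018 m and contact force between wedge and shank above 0.5 N and contact force between the fingers and wedge above 1 N and contact force between each of the arm, the fingers and shank below 0.2 N and contact force between each of the arm, the fingers and stand below 0.2 N and height (world z) of wedge below 0.004 m and angle between wedge's own z axis and vertical below 0.07 rad and angle between the y axis of wedge and the y axis of shank, either way round below 0.3 rad and angle between the y axis of shank and the y axis of stand, either way round below 0.1 rad and y of shank in the frame of stand between -0.045 and -0.025 m and linear speed of each of wedge, shank below 0.01 m/s); the arm keeps its last pose, push and grip.
It fails at once if the shank is forced up (over 2 mm) while the clamp is still closed (height (world z) of shank_nose above 0.014 m and value of joint clamp below 0.5 rad).
It fails at once if a bystander is moved by more than 30 mm (distance of any of step_block, drill_chuck, bushing, caliper_case, boring_bar, oil_bottle, collet from where it was at the start of the episode above 0.03 m).
It also fails if it takes over 54 s, if anything falls off the work surface, if the arm or the gripper's body presses on something with over 40 N, if the wrist force passes 120 N, or if a joint passes its speed limit or range.

ROBOT

A 7-joint arm with a two-finger parallel gripper is mounted at the origin on the work surface. World frame = base frame: x ahead of the robot, y to its left, z up, the work surface at z = 0. Lengths are in m, angles in rad, forces in N, time in s.
With the tool pointing down it reaches from about 0.35 to 0.775 m from the base axis. Payload 3.1 kg.
Tool frame: the origin (TCP) lies at the very end of the fingers, on their centre line; the grasp point (between the pads) lies 19 mm behind it; z points along the fingers, y is the line along which they close (so a half turn about z gives the same grasp; the last joint's range is limited). The gripper opens to 85 mm and grips with 20 to 120 N. Pads are 22 mm wide; open, the fingers measure 114 mm over their backs; the gripper's body (76 mm by 85 mm) begins 54 mm behind the grasp point. The pads swing forward as they close: fully open they stand 13 mm farther back than shut.
Start: joints at [-1.32, 0.311, 0.014, 1.512, -0.004, 1.319, -0.027], TCP at [0.159, 0.527, 0.231] pointing down, gripper open.
Joint ranges: [-2.7, 2.7], [-0.3, 1.91], [-1.27, 1.3], [0.12, 2.57], [-1.44, 4.58], [0.2, 2.03], [-3.05, 3.05]. Speed limits (rad/s): [2.79, 2.79, 3.14, 3.14, 3.14, 3.14, 3.14].

INTERFACE

Orientations are given as a rotation vector (axis times angle).
In Python, from rig import env gives the robot as it stands.
- The arm moves only by the tool send_path, called after "Emit:" by a JSON object that holds its "method" and its "body". Schema: {"type":"object","properties":{"segments":{"type":"string"},"grip_force":{"type":"number"},"only":{"type":"string"},"quiet":{"type":"boolean"},"lines":{"type":"string"}},"required":["segments"],"additionalProperties":false}. segments is a string of 1 to 20 rows, parted by semicolons, with the numbers parted by commas; each row has 7 numbers: a rotation vector rx, ry, rz in parts of the range, where 1.0 means 2 pi rad, then dx, dy, dz in shares of the most that a row can go, 1 being 50 mm, then the finger opening in m; each row shifts and turns the commanded pose from where the row before left it, along the tool's axes as they then stand; what a row does not reach is not made up. A row lasts 1/10 s, in which the tool goes at most 0.05 m and 0.15 rad, less where a joint would pass 70% of its speed; a pose out of reach is approached as far as the arm can. The fingers move at their own pace and stop on an object; grip_force is the grip in N (left out, the last holds). Time passes only in rows, so rows that do not move let the fingers close. The tool returns the time, the measured TCP pose, the force, the opening and the grip force at its end. only (a regular expression) keeps the lines of the reply that match it, lines (a string "A,B") keeps lines A to B, and quiet returns only ok. Shift and turn numbers lie between -1 and 1, and a call with a number outside is refused. Input that does not fit is refused with a message, and nothing moves.
- env.sense(): the state, without advancing time (a new reading comes with each control period).
- env.read_camera(name): name is "scene" or "top" or "wrist"; returns (picture, depth): 420x560x3 uint8, blue, green, red; 420x560 float32, m along the optical axis (not along the pixel's ray), 0 where there is no reading.
- env.calibration(name): a dict with "fovy" (degrees; the focal length in pixels is half the picture's height over the tangent of half this angle, whatever the lens; pixels are square), "cx", "cy" (the principal point, pixels), "rvec" (rotation vector, rad) and "tvec" (3), from world to camera coordinates, as OpenCV has them. Camera axes: x right, y down, z forward; pixel columns grow to the right and rows downward; lengths in m; the calibration is good to about 2 mm. A picture is of the moment at which its call begins: read the wrist's pose just before it. calibration takes no time and is no camera call; for the wrist camera it gives the pose at the moment of the call.
- env.hand_in(): hands the job in; it is judged then, once.
The state is a dict: "time_s": time; "q": joint angles; "dq": joint speeds; "tau": joint torques, N m; "tool_pos": TCP position; "tcp_rot": TCP orientation; "wrist_force": force on the tool from outside, world axes, zero at the start; "torque": the same for the moment, N m; "opening": finger opening in m; "grip_force": force on a finger pad.
Only numpy, scipy, OpenCV 4.12 (cv2) and the standard library are available. Lean on these libraries where they do the work, as an engineer would, in place of code of your own. Each camera call takes 0.05 s, during which the arm holds its last target. There are 200 camera calls.

## Working session

There is one attempt and no reset: what is moved stays moved. The work goes in short steps, Python scripts to look and compute and a tool call to move; the robot and the scene stay as the last step left them, time stands still between calls to the robot, and variables do not carry over. Pictures are saved under pics/ and viewed, at most 10 in all, crops included, and the job is handed in when it is done.

```bash
ls; mkdir -p pics; cat > h.py <<'E'
import numpy as np, cv2
from rig import env
def cam(n):
    c=env.calibration(n); im,d=env.read_camera(n); return im,d,c
def pts(d,c):
    h,w=d.shape; f=h/2/np.tan(np.radians(c["fovy"])/2)
    u,v=np.meshgrid(np.arange(w),np.arange(h))
    P=np.stack([(u-c["cx"])/f*d,(v-c["cy"])/f*d,d],-1)
    R=cv2.Rodrigues(np.array(c["rvec"],float))[0]
    W=(P-np.array(c["tvec"]).ravel())@R
    W[d<=0]=np.nan
    return W
E
python3 - <<'E'
from h import *
for n in("top","scene"):
    im,d,c=cam(n); cv2.imwrite(f"pics/{n}0.png",im); np.save(f"{n}0.npy",pts(d,c)); np.save(f"{n}0i.npy",im); print(n,c)
s=env.sense();print(s)
E
```

```text
pics
rig.py
top {'fovy': 54.427268285552785, 'cx': 281.61980560173214, 'cy': 208.48744952228807, 'rvec': array([ 2.14969698, -2.14661671,  0.13417475]), 'tvec': array([0.07038404, 0.58683764, 1.20962086])}
scene {'fovy': 45.03198716147095, 'cx': 272.5924094596266, 'cy': 207.4830125039542, 'rvec': array([ 2.07011593,  0.65850788, -0.32277909]), 'tvec': array([-0.52863125, -0.07007949,  1.45547092])}
{'time_s': 0.1, 'q': array([-1.31969576,  0.31168287,  0.01400639,  1.5128918 , -0.00443351,
        1.31918228, -0.02719986]), 'dq': array([-0.00075271, -0.00152088, -0.00021039, -0.00312424,  0.00188208,
       -0.00038926,  0.00149915]), 'tau': array([ 6.66147989e-04, -3.80860376e+01,  1.46594234e-01, -2.31239194e+01,
        1.23456851e-02,  8.23848095e-03, -1.19779480e-05]), 'tool_pos': array([0.15854493, 0.52597912, 0.23031128]), 'tcp_rot': array([-0.4581658 , -3.10774935,  0.00332757]), 'wrist_force': array([ 0.8860655 , -0.00323658, -0.15434904]), 'torque': array([ 0.01555567, -0.01498864, -0.00500523]), 'grip_force': 0.0, 'opening': 0.08531280288048819}
```

View pics/top0.png

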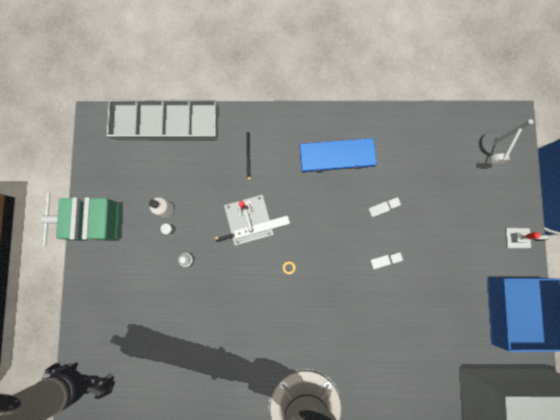

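View pics/scene0.png

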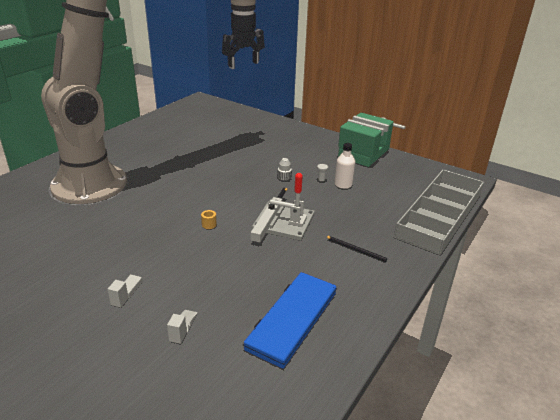

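The top view shows the stand at about (250,220), with the red grip at (243,205) and the shank's free end at (288,221). The two heel-and-foot pieces are at (385,207) and (387,261), heels to the right. In the scene view they are at (180,325) and (122,290). Next I measure them from depth.

```bash
cat > m.py <<'E'
from h import *
W=np.load("top0.npy"); im=np.load("top0i.npy")
S=np.load("scene0.npy")
print("table z top", np.nanmedian(W[290:330,200:260,2]), "scene",np.nanmedian(S[260:300,200:230,2]))
def obj(W,box,zmin=.006):
    u0,v0,u1,v1=box; P=W[v0:v1,u0:u1].reshape(-1,3); P=P[P[:,2]>zmin]; return P
def prof(P,name):
    H=P[P[:,2]>.036]; L=P[P[:,2]<.03]
    # axis by minAreaRect on all
    r=cv2.minAreaRect((P[:,:2]*1000).astype(np.float32)); 
    a=L[:,:2].mean(0)-H[:,:2].mean(0); a/=np.linalg.norm(a)
    print(name,len(P),"rect",r,"heel",H.mean(0),"foot",L.mean(0),"yaw(+y axis)",np.degrees(np.arctan2(a[1],a[0])))
    t=(P[:,:2]-H[:,:2].mean(0))@a
    for b in np.arange(-.02,.08,.01):
        m=(t>=b)&(t<b+.01)
        if m.sum(): print("  %.3f n%d z %.4f"%(b,m.sum(),np.median(P[m,2])))
prof(obj(W,(362,190,410,222)),"A top"); prof(obj(W,(362,245,410,275)),"B top")
prof(obj(S,(160,300,205,350)),"A scene"); prof(obj(S,(100,268,148,312)),"B scene")
b=im[190:250,205:300]
print(env.calibration("wrist"))
E
python3 m.py
python3 - <<'E'
import cv2
i=cv2.imread("pics/top0.png")[170:280,200:300]
j=cv2.imread("pics/scene0.png")[150:350,90:340]
i=cv2.resize(i,None,fx=4,fy=4,interpolation=2)[:440]
j=cv2.resize(j,None,fx=1.6,fy=1.6,interpolation=2)
o=cv2.copyMakeBorder(j,0,440-j.shape[0],0,0,0)
cv2.imwrite("pics/c0.png",cv2.hconcat([i,o]))
E
```

```text
table z top 0.0004141759405281085 scene -0.0008037898216416389
A top 260 rect ((599.9242553710938, -252.7372589111328), (138.2468719482422, 96.64611053466797), 88.37705993652344) heel [ 0.60385707 -0.26963458  0.044742  ] foot [ 0.5931651  -0.23730474  0.01429255] yaw(+y axis) 108.2998493393011
  -0.020 n18 z 0.0458
  -0.010 n28 z 0.0465
  0.000 n28 z 0.0442
  0.010 n47 z 0.0255
  0.020 n34 z 0.0187
  0.030 n31 z 0.0147
  0.040 n32 z 0.0112
  0.050 n26 z 0.0093
  0.060 n10 z 0.0072
  0.070 n2 z 0.0062
B top 304 rect ((433.0133361816406, -249.64212036132812), (88.74321746826172, 146.84425354003906), 0.08965025842189789) heel [ 0.43830994 -0.26982368  0.04485965] foot [ 0.42853237 -0.23285397  0.01377648] yaw(+y axis) 104.8141227684002
  -0.020 n18 z 0.0439
  -0.010 n33 z 0.0443
  0.000 n31 z 0.0446
  0.010 n52 z 0.0217
  0.020 n30 z 0.0139
  0.030 n34 z 0.0151
  0.040 n31 z 0.0134
  0.050 n32 z 0.0144
  0.060 n33 z 0.0140
  0.070 n1 z 0.0060
A scene 524 rect ((599.3634033203125, -253.0396270751953), (28.24320411682129, 78.19938659667969), 21.27721405029297) heel [ 0.60813297 -0.275910
[... 222 characters left out ...]
0.040 n41 z 0.0105
  0.050 n27 z 0.0076
  0.060 n2 z 0.0068
B scene 578 rect ((433.5182800292969, -247.83421325683594), (30.158288955688477, 87.98478698730469), 16.857616424560547) heel [ 0.4422936  -0.27510974  0.04265846] foot [ 0.43830102 -0.25015571  0.0148707 ] yaw(+y axis) 99.09014179899367
  -0.020 n137 z 0.0270
  -0.010 n93 z 0.0399
  0.000 n89 z 0.0417
  0.010 n62 z 0.0377
  0.020 n21 z 0.0125
  0.030 n32 z 0.0126
  0.040 n43 z 0.0127
  0.050 n49 z 0.0125
  0.060 n47 z 0.0128
  0.070 n5 z 0.0112
{'fovy': 69.39178153025445, 'cx': 281.55607543684863, 'cy': 210.4701759476242, 'rvec': array([-2.29580476, -1.70688372, -0.28255726]), 'tvec': array([-0.54974817, -0.04199413,  0.38052972])}
```

View pics/c0.png

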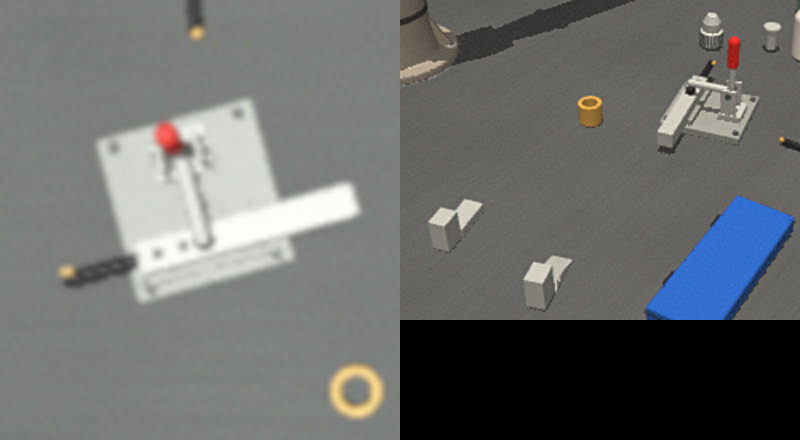

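The scene crop shows that the piece at (180,325) has the sloping foot. Its depth profile falls from 25 to 6 mm, so it is the wedge (A, about x 0.605, y −0.27). B has a level foot, so it is the step block. Now the stand pose.

```bash
cat > m2.py <<'E'
from h import *
for n in("top","scene"):
    W=np.load(n+"0.npy"); im=np.load(n+"0i.npy").astype(int)
    b,g,r=im[...,0],im[...,1],im[...,2]
    red=(r>120)&(g<70)&(b<70)&(W[...,0]>.3)&(W[...,0]<.8)&(abs(W[...,1])<.3)&(W[...,2]>.03)
    P=W[red]; print(n,"red",len(P),np.median(P,0),P.min(0),P.max(0))
    c=np.median(P,0)[:2]
    m=(np.linalg.norm(W[...,:2]-c,axis=-1)<.2)&(W[...,2]>.031)&(W[...,2]<.041)&(g>110)&~red
    # largest component
    k,l,st,_=cv2.connectedComponentsWithStats(m.astype(np.uint8)); i=1+np.argmax(st[1:,4]); Q=W[l==i]
    rr=cv2.minAreaRect((Q[:,:2]*1000).astype(np.float32)); print("shank top",len(Q),rr,np.median(Q[:,2]),cv2.boxPoints(rr).round(0).tolist())
    m=(np.linalg.norm(W[...,:2]-c,axis=-1)<.16)&(W[...,2]>.008)&(W[...,2]<.016)&(g>100)
    k,l,st,_=cv2.connectedComponentsWithStats(m.astype(np.uint8)); i=1+np.argmax(st[1:,4]); Q=W[l==i]
    rr=cv2.minAreaRect((Q[:,:2]*1000).astype(np.float32)); print("base",len(Q),rr,np.median(Q[:,2]))
E
python3 m2.py
```

```text
top red 8 [0.5807208  0.17906622 0.13458307] [0.57847055 0.17658489 0.11240437] [0.58346854 0.18269949 0.14782606]
shank top 394 ((530.4568481445312, 135.73291015625), (24.218673706054688, 173.25013732910156), 15.685493469238281) 0.036195842875166306 [[495.0, 216.0], [542.0, 49.0], [566.0, 56.0], [519.0, 222.0]]
base 351 ((586.4082641601562, 153.65330505371094), (83.4299545288086, 64.92759704589844), 15.577278137207031) 0.012349676166775092
scene red 132 [0.59264554 0.17541399 0.12932656] [0.58198561 0.1678725  0.1007551 ] [0.59892088 0.18440915 0.15248247]
shank top 292 ((537.5874633789062, 113.9715576171875), (25.841127395629883, 140.28033447265625), 15.468549728393555) 0.03524162297765834 [[506.0, 178.0], [544.0, 43.0], [569.0, 50.0], [531.0, 185.0]]
base 504 ((577.99267578125, 177.82394409179688), (88.2736587524414, 129.00946044921875), 15.229168891906738) 0.011588738630732884
```

Careful with the scale: shifts go in shares of 50 mm and turns go in shares of 2 pi rad. That gives: -0.037 m is -0.74, -0.0268 m is -0.536, -0.141 rad / 6.2832 = -0.0224.

```bash
cat >> h.py <<'E'
YAW=np.radians(15.5); ex=np.array([np.cos(YAW),np.sin(YAW),0]); ey=np.array([-np.sin(YAW),np.cos(YAW),0])
ORI=np.array([.5305,.1357,0])+.0325*ey
def res(target,ydir):
    """tool-frame rotation and shift left to reach target with fingers down and tool y at angle ydir"""
    from scipy.spatial.transform import Rotation as T
    s=env.sense(); R=T.from_rotvec(s["tcp_rot"])
    y=np.array([np.cos(ydir),np.sin(ydir),0]); z=np.array([0,0,-1.]); G=np.stack([np.cross(y,z),y,z],1)
    G=T.from_matrix(G)
    print("t",s["time_s"],"rot",(R.inv()*G).as_rotvec().round(4),"shift now",R.inv().apply(target-s["tool_pos"]).round(4),"in goal axes",G.inv().apply(target-s["tool_pos"]).round(4),"pos",s["tool_pos"].round(4),"F",s["wrist_force"].round(1),"op",round(s["opening"],4),"gf",s["grip_force"],"q7",s["q"][6])
E
```

Emit:
{"method": "send_path", "body": {"segments": "0,0,-0.0224,0,0,0,0.085;0,0,-0.0224,0,0,0,0.085;0,0,-0.0224,0,0,0,0.085;0,0,-0.0223,0,0,0,0.085;0,0,0,-0.536,-0.74,0,0.085;0,0,0,-0.536,-0.74,0,0.085;0,0,0,-0.536,-0.74,0,0.085;0,0,0,-0.536,-0.74,0,0.085;0,0,0,-0.536,-0.74,0,0.085;0,0,0,-0.536,-0.74,0,0.085;0,0,0,-0.536,-0.74,0,0.085;0,0,0,-0.536,-0.74,0,0.085;0,0,0,-0.536,-0.74,0,0.085;0,0,0,-0.536,-0.74,0,0.085;0,0,0,-0.536,-0.74,0,0.085;0,0,0,-0.536,-0.74,0,0.085;0,0,0,0,0,0,0.085;0,0,0,0,0,0,0.085", "grip_force": 25}}

```text
time_s: 1.9
tool_pos: [0.5875, 0.1829, 0.2302]
tcp_rot: [0.418, -3.112, 0.001]
wrist_force: [-0.6, 0.8, 0.5]
opening: 0.0848
grip_force: 0.0
```

```bash
python3 - <<'E'
from h import *
res(ORI+.068*ex+[0,0,.2],YAW+np.pi/2)
im,d,c=cam("wrist"); cv2.imwrite("pics/w1.png",im)
P=pts(d,c); b,g,r=[im[...,k].astype(int) for k in range(3)]
red=(r>110)&(g<70)&(b<70)&(P[...,2]>.09); Q=P[red]; print(len(Q))
L=np.stack([(Q-ORI)@ex,(Q-ORI)@ey,Q[:,2]],1); print("red in stand",np.percentile(L,[2,50,98],axis=0).round(4))
E
```

```text
t 1.9 rot [-0.0003 -0.002  -0.0038] shift now [-0.0005  0.0022  0.0302] in goal axes [-0.0004  0.0022  0.0302] pos [0.5875 0.1829 0.2302] F [-0.6  0.8  0.5] op 0.0848 gf 0.0 q7 1.5819817598850494
569
red in stand [[ 0.0582 -0.0088  0.106 ]
 [ 0.0616 -0.0017  0.1465]
 [ 0.0728  0.0062  0.1514]]
```

View pics/w1.png

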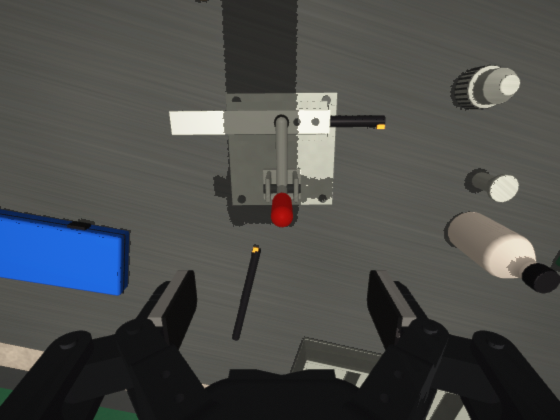

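The wrist view shows the red grip at (283,208), centred between the fingers, with the arm and pad on the shank at (281,122). I'll descend and grip it.

In the tool's units: 0.031 m is 0.62, 0.001 m is 0.02.

Emit:
{"method": "send_path", "body": {"segments": "0,0,0,0,0.02,0.62,0.085;0,0,0,0,0,0.62,0.085;0,0,0,0,0,0.62,0.085;0,0,0,0,0,0.62,0.085;0,0,0,0,0,0,0.01;0,0,0,0,0,0,0.01;0,0,0,0,0,0,0.01;0,0,0,0,0,0,0.01;0,0,0,0,0,0,0.01;0,0,0,0,0,0,0.01", "grip_force": 25}}

```text
time_s: 2.95
tool_pos: [0.5891, 0.1833, 0.1098]
tcp_rot: [-0.42, 3.109, -0.004]
wrist_force: [0.8, -4.3, 5.8]
opening: 0.0174
grip_force: 25.4
```

```bash
python3 - <<'E'
from h import *
res(ORI+.068*ex+[0,0,.104],YAW+np.pi/2)
for a in np.arange(0,1.2,.15): print(round(a,2),(68*np.sin(a)).round(1),(68-68*np.cos(a)).round(1))
E
```

```text
t 2.95 rot [-0.0028  0.0042 -0.0021] shift now [0.0012 0.0023 0.0058] in goal axes [0.0012 0.0023 0.0058] pos [0.5891 0.1833 0.1098] F [ 0.8 -4.3  5.8] op 0.0174 gf 25.44205516576767 q7 1.597746440620037
0.0 0.0 0.0
0.15 10.2 0.8
0.3 20.1 3.0
0.45 29.6 6.8
0.6 38.4 11.9
0.75 46.4 18.2
0.9 53.3 25.7
1.05 59.0 34.2
```

In the tool's units: -0.0108 m is -0.216, -0.0105 m is -0.21.

Emit:
{"method": "send_path", "body": {"segments": "0,0,0,-0.216,0,0.016,0.01;0,0,0,-0.21,0,0.048,0.01;0,0,0,-0.202,0,0.08,0.01;0,0,0,-0.186,0,0.108,0.01;0,0,0,0,0,0,0.01", "grip_force": 25}}

```text
time_s: 3.45
tool_pos: [0.6274, 0.1941, 0.0958]
tcp_rot: [-0.42, 3.112, -0.004]
wrist_force: [0.2, -3.2, 3.2]
opening: 0.0172
grip_force: 24.3
```

Emit:
{"method": "send_path", "body": {"segments": "0,0,0,-0.17,0,0.134,0.01;0,0,0,-0.146,0,0.158,0.01;0,0,0,-0.12,0,0.18,0.01;0,0,0,-0.064,0,0.136,0.01;0,0,0,0,0,0,0.01;0,0,0,0,0,0,0.01", "grip_force": 25}}

```text
time_s: 4.05
tool_pos: [0.654, 0.2016, 0.0662]
tcp_rot: [-0.42, 3.105, -0.003]
wrist_force: [5.4, -2.6, 1.6]
opening: 0.0169
grip_force: 24.3
```

```bash
python3 - <<'E'
from h import *
res(ORI+.068*ex+[0,0,.104],YAW+np.pi/2)
im,d,c=cam("scene"); cv2.imwrite("pics/s2.png",cv2.resize(im[150:270,200:360],None,fx=4,fy=4))
E
```

```text
t 4.05 rot [-0.0027  0.0076 -0.0018] shift now [ 0.0684  0.0018 -0.0383] in goal axes [ 0.0687  0.002  -0.0378] pos [0.654  0.2016 0.0662] F [ 5.4 -2.6  1.6] op 0.0169 gf 24.31216835975647 q7 1.6097070317465283
```

View pics/s2.png

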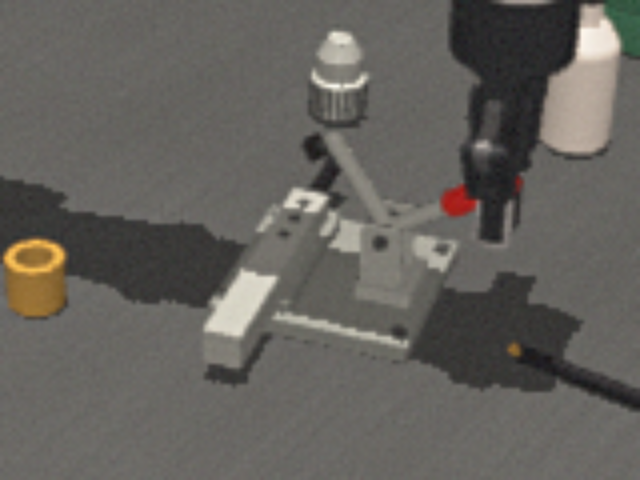

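The scene picture shows the clamp well open: the arm is raised at (355,175) and the grip is over at (465,200). The shank still lies flat. I'll release, rise and go over the wedge.

In the tool's units: -0.045 m is -0.9, -0.0441 m is -0.882.

Emit:
{"method": "send_path", "body": {"segments": "0,0,0,0,0,0,0.085;0,0,0,0,0,0,0.085;0,0,0,0,0,0,0.085;0,0,0,0,0,0,0.085;0,0,0,0,0,-0.9,0.085;0,0,0,0,0,-0.9,0.085;0,0,0,0,0,-0.9,0.085;0,0,0,0,0,-0.6,0.085;0,0,0,0.348,-0.882,0,0.085;0,0,0,0.348,-0.882,0,0.085;0,0,0,0.348,-0.882,0,0.085;0,0,0,0.348,-0.882,0,0.085;0,0,0,0.348,-0.882,0,0.085;0,0,0,0.348,-0.882,0,0.085;0,0,0,0.348,-0.882,0,0.085;0,0,0,0.348,-0.882,0,0.085;0,0,0,0.348,-0.882,0,0.085;0,0,0,0.348,-0.882,0,0.085"}}

```text
time_s: 5.9
tool_pos: [0.5999, -0.2695, 0.2293]
tcp_rot: [-0.424, 3.112, 0.001]
wrist_force: [0.6, 0.4, -0.3]
opening: 0.0851
grip_force: 0.0
```

Emit:
{"method": "send_path", "body": {"segments": "0,0,0.0237,0,0,0,0.085;0,0,0.0237,0,0,0,0.085;0,0,0.0237,0,0,0,0.085;0,0,0.0237,0,0,0,0.085;0,0,0.0237,0,0,0,0.085;0,0,0.0237,0,0,0,0.085;0,0,0.0237,0,0,0,0.085;0,0,0.0237,0,0,0,0.085;0,0,0.0237,0,0,0,0.085;0,0,0.0237,0,0,0,0.085;0,0,0,0,0,0,0.085;0,0,0,0,0,0,0.085"}}

```text
time_s: 7.1
tool_pos: [0.6003, -0.2679, 0.2291]
tcp_rot: [-1.795, -2.578, -0.0]
wrist_force: [0.2, 0.4, -0.0]
opening: 0.0852
grip_force: 0.0
```

```bash
cat > mw.py <<'E'
from h import *
im,d,c=cam("wrist"); cv2.imwrite("pics/w3.png",im)
W=pts(d,c); 
near=(np.linalg.norm(W[...,:2]-[.595,-.255],axis=-1)<.075)
H=W[near&(W[...,2]>.040)&(W[...,2]<.05)]
r=cv2.minAreaRect((H[:,:2]*1000).astype(np.float32)); print("heel top",len(H),r,np.median(H[:,2]))
A=W[near&(W[...,2]>.0025)&(W[...,2]<.06)]
r=cv2.minAreaRect((A[:,:2]*1000).astype(np.float32)); print("all",len(A),r)
print("table",np.median(W[near&(W[...,2]<.002)][:,2]))
res(np.array([.604,-.27,.2]),np.radians(20))
E
python3 mw.py
```

```text
heel top 577 ((604.3499145507812, -271.66644287109375), (23.362125396728516, 30.141437530517578), 19.85067367553711) 0.044346487640134706
all 1785 ((594.6704711914062, -246.5720672607422), (27.656831741333008, 84.5765380859375), 21.777359008789062)
table -0.00066397746503368
t 7.15 rot [ 0.     -0.0005  0.005 ] shift now [-0.0032  0.0027  0.0292] in goal axes [-0.0032  0.0027  0.0292] pos [ 0.6003 -0.268   0.2292] F [-0.9  0.5  0.6] op 0.0851 gf 0.0 q7 0.9780286597066444
```

View pics/w3.png

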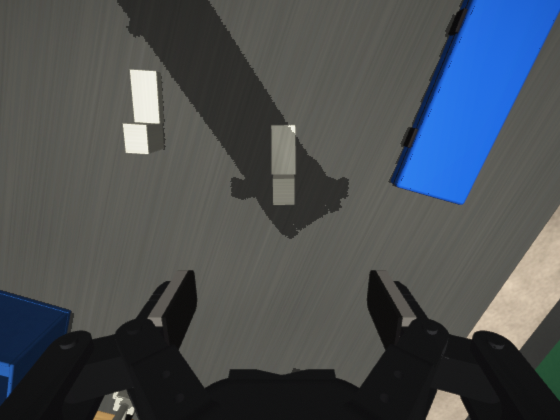

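The wrist view shows the wedge at (284,165), heel at (284,190), aligned with the fingers. The step block is at (143,110), well off to the side. I'll descend and grip.

In the tool's units: 0.0365 m is 0.73, 0.03 m is 0.6, -0.018 rad / 6.2832 = -0.0029.

Emit:
{"method": "send_path", "body": {"segments": "0,0,-0.0029,-0.1,0.048,0,0.085;0,0,0,0,0,0.73,0.085;0,0,0,0,0,0.73,0.085;0,0,0,0,0,0.73,0.085;0,0,0,0,0,0.73,0.085;0,0,0,0,0,0.73,0.085;0,0,0,0,0,0.6,0.085;0,0,0,0,0,0.13,0.085;0,0,0,0,0,0,0.085;0,0,0,0,0,0,0.01;0,0,0,0,0,0,0.01;0,0,0,0,0,0,0.01;0,0,0,0,0,0,0.01;0,0,0,0,0,0,0.01;0,0,0,0,0,0,0.01;0,0,0,0,0,-0.4,0.01;0,0,0,0,0,-0.2,0.01;0,0,0,0,0,0,0.01", "grip_force": 60}}

```text
time_s: 8.95
tool_pos: [0.6052, -0.2727, 0.0414]
tcp_rot: [1.774, 2.589, 0.001]
wrist_force: [0.6, 0.6, -3.4]
opening: 0.023
grip_force: 59.5
```

```bash
python3 - <<'E'
from h import *
res(ORI-.2068*ey+[0,0,.04],YAW)
E
```

```text
t 8.95 rot [0.0019 0.0018 0.0987] shift now [0.2344 0.0606 0.001 ] in goal axes [0.2392 0.0372 0.0014] pos [ 0.6052 -0.2727  0.0414] F [ 0.6  0.6 -3.4] op 0.023 gf 59.481616616249084 q7 1.0664436018956187
```

In the tool's units: 0.0398 m is 0.796, 0.0062 m is 0.124, 0.0987 rad / 6.2832 = 0.0157.

Emit:
{"method": "send_path", "body": {"segments": "0,0,0.0157,0,0,0,0.01;0,0,0,0.796,0.124,0,0.01;0,0,0,0.796,0.124,0,0.01;0,0,0,0.796,0.124,0,0.01;0,0,0,0.796,0.124,0,0.01;0,0,0,0.796,0.124,0,0.01;0,0,0,0.796,0.124,0,0.01;0,0,0,0,0,0,0.01;0,0,0,0,0,0,0.01"}}

```text
time_s: 9.85
tool_pos: [0.5755, -0.0295, 0.0391]
tcp_rot: [-1.895, -2.503, 0.001]
wrist_force: [-0.5, -0.9, -3.4]
opening: 0.023
grip_force: 59.6
```

```bash
cat > mn.py <<'E'
from h import *
import sys
im,d,c=cam("wrist"); cv2.imwrite(sys.argv[1],im)
W=pts(d,c); L=np.stack([(W-ORI)@ex,(W-ORI)@ey,W[...,2]],-1)
g=im[...,1].astype(int)
# shank top: near x=0, z~.036..; nose edge from depth
m=(abs(L[...,0])<.02)&(L[...,1]>-.135)&(L[...,1]<.03)&(L[...,2]>.028)&(L[...,2]<.05)
Q=L[m]; r=cv2.minAreaRect((Q[:,:2]*1000).astype(np.float32)); print("shank top",len(Q),r,np.percentile(Q,[1,50,99],axis=0).round(4).tolist())
n=Q[Q[:,1]<-.09]; print("nose end z",np.median(n[:,2]), "fit z slope",np.polyfit(Q[:,1],Q[:,2],1))
s=env.sense(); t=np.array(s["tool_pos"]); print("tool in stand",(t-ORI)@ex,(t-ORI)@ey,t[2])
m=(abs(L[...,0])<.03)&(L[...,1]>-.24)&(L[...,1]<-.118)&(L[...,2]>t[2]-.0405+.0*0)&(L[...,2]<t[2]+.03)
Q=L[m]; r=cv2.minAreaRect((Q[:,:2]*1000).astype(np.float32)); print("wedge",len(Q),r,np.percentile(Q,[1,50,99],axis=0).round(4).tolist())
res(ORI-.2068*ey+[0,0,.011],YAW)
E
python3 mn.py pics/w4.png
```

```text
shank top 6227 ((-1.1981439590454102, -106.1007080078125), (27.418846130371094, 57.78762435913086), 0.0134714525192976) [[-0.0122, -0.1345, 0.0299], [-0.0004, -0.0978, 0.0352], [0.0114, -0.0779, 0.0369]]
nose end z 0.03521800559727807 fit z slope [0.03002745 0.03805732]
tool in stand -0.0013057639913009705 -0.20632694953478442 0.03951000767891183
wedge 15068 ((-0.0027027130126953125, -169.5870361328125), (59.99562454223633, 103.16127014160156), 0.007352490909397602) [[-0.0292, -0.2127, -0.001], [-0.0005, -0.1643, 0.0355], [0.0292, -0.1188, 0.0685]]
t 9.9 rot [-0.0015  0.0005  0.0009] shift now [-0.0005  0.0013  0.0285] in goal axes [-0.0005  0.0013  0.0285] pos [ 0.5757 -0.0322  0.0395] F [ 0.5 -0.6 -3.5] op 0.0237 gf 59.64038372039795 q7 0.6280485422949605
```

View pics/w4.png

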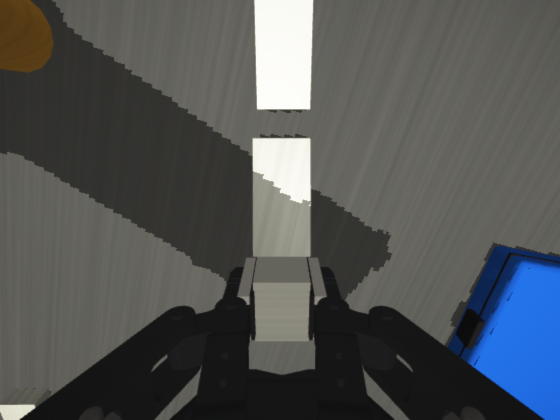

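The wrist view shows the wedge held straight, with its tip edge at row 138 and columns 253–311. It lines up with the shank end at row 109, columns 257–311. I'll set it down and measure the edges.

In the tool's units: 0.015 m is 0.3, 0.01 m is 0.2.

Emit:
{"method": "send_path", "body": {"segments": "0,0,0,0,0.02,0.3,0.01;0,0,0,0,0,0.2,0.01;0,0,0,0,0,0.074,0.01;0,0,0,0,0,0,0.01;0,0,0,0,0,0,0.01"}}

```text
time_s: 10.4
tool_pos: [0.5762, -0.0335, 0.0115]
tcp_rot: [-1.903, -2.497, 0.003]
wrist_force: [-3.9, -0.7, 3.9]
opening: 0.0233
grip_force: 60.6
```

```bash
cat > me.py <<'E'
from h import *
def edges():
    im,d,c=cam("wrist")
    g=cv2.cvtColor(im,cv2.COLOR_BGR2GRAY).astype(float)
    R=cv2.Rodrigues(np.array(c["rvec"],float))[0]; t=np.array(c["tvec"]).ravel(); C=-R.T@t
    f=210/np.tan(np.radians(c["fovy"])/2)
    def hit(u,v,z):
        r=R.T@np.array([(u-c["cx"])/f,(v-c["cy"])/f,1]); p=C+r*(z-C[2])/r[2]; return np.array([(p-ORI)@ex,(p-ORI)@ey])
    return im,g,hit,pts(d,c)
E
python3 - <<'E'
from me import *
im,g,hit,W=edges(); cv2.imwrite("pics/w5.png",im)
p=g[:,270:295].mean(1); dd=np.diff(p); print([(i,round(dd[i])) for i in range(30,300) if abs(dd[i])>12])
L=np.stack([(W-ORI)@ex,(W-ORI)@ey,W[...,2]],-1)
for v in range(60,240,6): print(v,L[v,275:290].mean(0).round(4),round(p[v]))
res(ORI-.2068*ey+[0,0,.011],YAW)
E
```

```text
[(97, -76), (98, -93), (99, -28), (104, 12), (136, 32), (137, 108), (185, -14), (192, -13), (255, -13), (256, -29), (282, 24)]
60 [-0.0005 -0.1076  0.0354] 253
66 [-0.0006 -0.1095  0.0356] 253
72 [-0.0006 -0.1114  0.0352] 253
78 [-0.0006 -0.1134  0.0353] 253
84 [nan nan nan] 253
90 [-0.0006 -0.1174  0.0353] 253
96 [-0.0006 -0.1194  0.0352] 253
102 [-0.0006 -0.121  -0.0005] 66
108 [-0.0006 -0.1238 -0.0008] 104
114 [-0.0006 -0.1265 -0.0008] 104
120 [-0.0006 -0.1293 -0.0006] 104
126 [-0.0006 -0.1321 -0.0004] 104
132 [-0.0006 -0.135  -0.0008] 104
138 [-0.0006 -0.1376  0.0024] 240
144 [nan nan nan] 245
150 [-0.0006 -0.1431  0.0044] 245
156 [-0.0006 -0.1459  0.0053] 246
162 [-0.0006 -0.1486  0.0061] 246
168 [-0.0006 -0.1514  0.0073] 247
174 [-0.0006 -0.1541  0.0083] 248
180 [-0.0006 -0.1569  0.0092] 230
186 [-0.0006 -0.1596  0.0102] 202
192 [-0.0006 -0.1623  0.0113] 182
198 [-0.0006 -0.1651  0.0121] 155
204 [-0.0007 -0.1679  0.013 ] 154
210 [-0.0007 -0.1706  0.0141] 154
216 [-0.0007 -0.1735  0.0147] 154
222 [-0.0007 -0.1762  0.0158] 153
228 [-0.0007 -0.1789  0.0169] 152
234 [-0.0007 -0.1817  0.0176] 152
t 10.45 rot [-0.0023 -0.     -0.002 ] shift now [0.0009 0.0011 0.0005] in goal axes [0.0009 0.0011 0.0005] pos [ 0.5762 -0.0334  0.0115] F [-4.6  0.4  3.5] op 0.0231 gf 60.60446262359619 q7 0.647358058969925
```

In the tool's units: 0.01 m is 0.2, 0.009 m is 0.18.

Emit:
{"method": "send_path", "body": {"segments": "0,0,0,0.18,0,0,0.01;0,0,0,0.2,0,0,0.01;0,0,0,0.2,0,0,0.01;0,0,0,0.18,0,0,0.01;0,0,0,0,0,0,0.01;0,0,0,0,0,0,0.01"}}

```text
time_s: 11.05
tool_pos: [0.567, 0.0076, 0.0115]
tcp_rot: [-1.898, -2.501, -0.003]
wrist_force: [-0.7, 2.1, -0.5]
opening: 0.0233
grip_force: 60.2
```

```bash
cat > lift.py <<'E'
from me import *
im,g,hit,W=edges(); cv2.imwrite("pics/w6.png",im)
L=np.stack([(W-ORI)@ex,(W-ORI)@ey,W[...,2]],-1)
m=(abs(L[...,0])<.009)&(L[...,1]>-.119)&(L[...,1]<-.06)&(L[...,2]>.03)&(L[...,2]<.05); Q=L[m]
k=np.polyfit(Q[:,1],Q[:,2],1); print("n",len(Q),"z at nose",np.polyval(k,-.1175),"z median",np.median(Q[:,2]),"slope",k[0])
c=L[:,275:290].mean(1); e=[i for i in range(20,300) if c[i,2]>.03 and c[i+2,2]<.028 and c[i,1]>-.13]
print("nose y",[c[i,1].round(4) for i in e], "tool y",(env.sense()["tool_pos"]-ORI)@ey)
res(ORI-.1553*ey+[0,0,.011],YAW)
E
python3 lift.py
```

```text
n 7732 z at nose 0.03530394786755611 z median 0.03526969921596519 slope -0.001112524310942096
nose y [np.float64(-0.1192), np.float64(-0.1198)] tool y -0.16631300060821078
t 11.1 rot [ 0.0003 -0.0024  0.0016] shift now [ 0.011  -0.0008  0.0006] in goal axes [ 0.011  -0.0008  0.0005] pos [0.5671 0.007  0.0115] F [-0.   1.3 -0.5] op 0.0235 gf 60.19557237625122 q7 0.5848784566993666
```

In the tool's units: 0.003 m is 0.06, 0.002 m is 0.04.

Emit:
{"method": "send_path", "body": {"segments": "0,0,0,0.06,0,0,0.01;0,0,0,0.06,0,0,0.01;0,0,0,0.04,0,0,0.01;0,0,0,0,0,0,0.01;0,0,0,0,0,0,0.01;0,0,0,0,0,0,0.01"}}

```text
time_s: 11.7
tool_pos: [0.5653, 0.0102, 0.0117]
tcp_rot: [1.903, 2.497, -0.003]
wrist_force: [1.4, -4.4, -2.5]
opening: 0.0232
grip_force: 60.0
```

```bash
python3 lift.py
```

```text
n 7563 z at nose 0.035322787573621194 z median 0.03530862314782964 slope -0.00026209440509575706
nose y [np.float64(-0.1182), np.float64(-0.1187)] tool y -0.16268356191518893
t 11.75 rot [-0.      0.0026 -0.0017] shift now [0.0074 0.     0.0006] in goal axes [0.0074 0.     0.0006] pos [0.5652 0.0102 0.0116] F [ 1.  -4.3 -2.4] op 0.0232 gf 59.98617231845856 q7 0.5713402598848195
```

In the tool's units: 0.003 m is 0.06.

Emit:
{"method": "send_path", "body": {"segments": "0,0,0,0.06,0,0,0.01;0,0,0,0.06,0,0,0.01;0,0,0,0,0,0,0.01;0,0,0,0,0,0,0.01;0,0,0,0,0,0,0.01"}}

```text
time_s: 12.25
tool_pos: [0.5635, 0.0165, 0.0116]
tcp_rot: [1.903, 2.498, -0.002]
wrist_force: [0.6, -4.5, -2.5]
opening: 0.0234
grip_force: 59.9
```

```bash
python3 lift.py
```

```text
n 7378 z at nose 0.037595807993855514 z median 0.03719054992534464 slope -0.013641788206447451
nose y [np.float64(-0.1179), np.float64(-0.1183)] tool y -0.15615012615193216
t 12.3 rot [-0.0001  0.002  -0.0015] shift now [ 0.0009 -0.      0.0006] in goal axes [ 0.0009 -0.      0.0006] pos [0.5636 0.0166 0.0116] F [ 1.4 -4.7 -3.2] op 0.0231 gf 59.874227643013 q7 0.5610669849618959
```

In the tool's units: 0.002 m is 0.04, 0.0005 m is 0.01.

Emit:
{"method": "send_path", "body": {"segments": "0,0,0,0.04,0,0.01,0.01;0,0,0,0,0,0,0.01;0,0,0,0,0,0,0.01;0,0,0,0,0,0,0.01;0,0,0,0,0,0,0.01;0,0,0,0,0,0,0.01"}}

```text
time_s: 12.9
tool_pos: [0.5635, 0.0169, 0.0116]
tcp_rot: [1.902, 2.496, -0.003]
wrist_force: [0.6, -7.1, -1.3]
opening: 0.023
grip_force: 60.2
```

```bash
python3 lift.py
python3 - <<'E'
from h import *
im,d,c=cam("scene"); cv2.imwrite("pics/s7.png",cv2.resize(im[150:280,180:360],None,fx=4,fy=4))
E
```

```text
n 7366 z at nose 0.03773643750408364 z median 0.03729963312492514 slope -0.014326940517742174
nose y [np.float64(-0.1183)] tool y -0.1557720067995401
t 12.95 rot [ 0.0007  0.0039 -0.0023] shift now [ 0.0005 -0.0001  0.0007] in goal axes [ 0.0005 -0.0001  0.0007] pos [0.5636 0.0169 0.0117] F [ 1.1 -7.1 -0.9] op 0.0229 gf 60.24725675582886 q7 0.5581461916054264
```

View pics/s7.png

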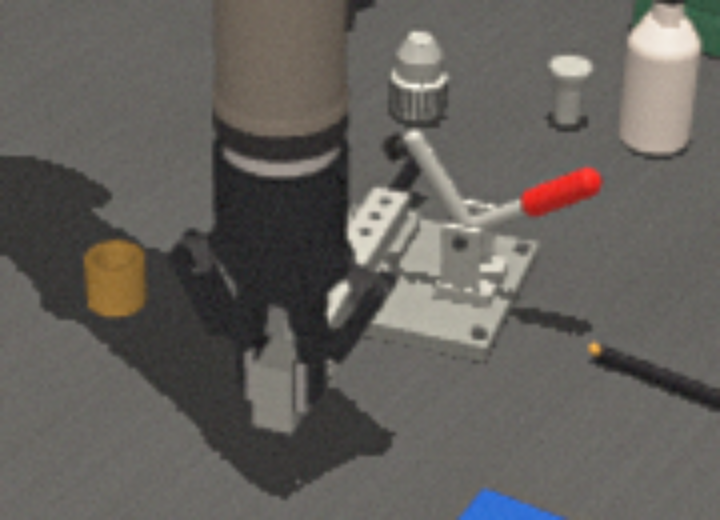

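View pics/w6.png

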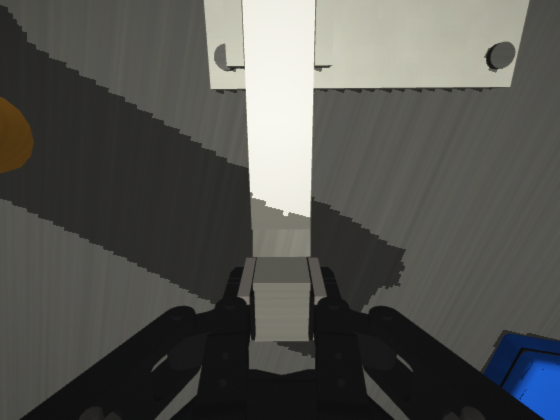

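The scene picture shows the clamp open, with the red grip at (560,190). The wrist picture shows the shank end (row 230) on the ramp, with the fingers clear of the shank. The nose is about 2.4 mm up, within the limits, so I hand in.

```bash
python3 -c "
from rig import env
print(env.hand_in())"
```

```text
the job is handed in; nothing more can be done
None
```

I handed the job in at about 13 s on the robot's clock; the hand-in gave no verdict. The clamp is swung about 1.1 rad open, the wedge is held flat under the shank's end, and the end stands about 2.4 mm up by wrist-camera depth (3 mm wanted, 1 to 6 mm passes).

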